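# Wind the draw screw of a marking fixture slack and take out the work holder

## Robot

A 6-joint arm with a two-finger parallel gripper is mounted at the origin on the work surface. World frame = base frame: x ahead of the robot, y to its left, z up, the work surface at z = 0. Lengths are in m, angles in degrees, forces in N, time in s.
With the tool pointing down it reaches from about 0.275 to 0.85 m from the base axis. Payload 19 kg.
Tool frame: the origin (TCP) lies between the finger pads; the fingertips stand bot.nose_length ahead of it and the grasp point (between the pads) lies 2 mm behind it (bot.nose_length is the distance from the TCP to the fingertips, in m); x points along the fingers, y is the direction in which the jaws open and shut, and the axes are right-handed (so a half turn about x gives the same grasp; the last joint's range is limited). The gripper opens to 85 mm and grips with 20 to 120 N. Pads are 22 mm wide; open, the fingers measure 114 mm over their backs; the gripper's body (76 mm by 85 mm) begins 54 mm behind the grasp point. The pads swing forward as they close: fully open they stand 13 mm farther back than shut.
Start: joints at [61.306, 8.623, 82.357, -0, 89.026, -7.678], TCP at [0.206, 0.537, 0.248] pointing down, gripper open.
Joint ranges: [-160.23, 160.23], [-39.13, 120.54], [6.94, 153.29], [-79.49, 259.48], [9.18, 160.14], [-161.06, 161.06]. Speed limits (degrees/s): [108.29, 108.29, 127.2, 172.46, 172.46, 172.46].

## Interface

Orientations are given as [roll, pitch, yaw] about the fixed x, y, z axes, in that order (R = Rz(yaw) Ry(pitch) Rx(roll)).
In Python, from cell import state, optics, bot gives the robot as it stands.
- The arm moves only by the tool play_rows, never from a script. Its argument "moves" is a list of rows, each a list of 7 numbers: the shift along the tool's x, y, z in mm, then the turn, a rotation vector about the tool's x, y, z in degrees, then the closure, from -1 (fully open) to 1 (shut), so that 0 is half open. In form: [[dx, dy, dz, wx, wy, wz, jaw], ...]. A call has 1 to 12 rows; each row is the pose to reach, as a shift and turn from the pose measured when the call began, along the tool's axes at that moment; what a row does not reach only later rows make up. A row lasts 1/10 s, in which the tool goes at most 50 mm and 8.59 degrees, less where a joint would pass 70% of its speed; a pose out of reach is approached as far as the arm can. A call with a gripper value outside its range is refused whole. The fingers move at their own pace and stop on an object; the grip force is fixed at half the most. Time passes only in rows, so rows that repeat a pose let the fingers close. It gives the time, the measured TCP pose, the force and the opening at its end, in the units of the state.
- state(): the state, without advancing time (a new reading comes with each control period).
- optics.get_image(name): name is "scene" or "top" or "wrist"; returns a dict with "frame" (420x560x3 uint8, red, green, blue), "z_map" (420x560 float32, m along the optical axis (not along the pixel's ray), 0 where there is no reading), "fx", "fy", "cx", "cy" (pixels), "xyz" and "attitude" of the camera in the world. Camera axes: x right, y up, looking along -z (the intrinsics and any distortion apply to the point x, -y, -z); pixel columns grow to the right and rows downward; lengths in m; the calibration is good to about 2 mm. A picture is of the moment at which its call begins.
- bot.job_done(): hands the job in, once; it reports no verdict.
The state is a dict: "time_s": time; "q": joint angles; "qd": joint speeds; "effort": joint torques, N m; "position": TCP position; "tcp_rot": TCP orientation; "ft_force": force on the tool from outside, world axes, zero at the start; "moment": the same for the moment, N m; "gripper_width": finger opening in m.
Only numpy, scipy, OpenCV 4.12 (cv2) and the standard library are available. Lean on these libraries where they do the work, as an engineer would, in place of code of your own. Each camera call takes 0.05 s, during which the arm holds its last target.

## Task

The blue work holder with the brass blank is held down in the aluminium marking fixture by a draw screw. Take the upright orange handle of the black handwheel and wind it anticlockwise (seen from above, as the red arrow shows) until the resistance suddenly drops away, and stop soon after, before it runs against the end stop about a third of a turn further on. Then, and not before, lift the freed holder straight out without wrenching it against the bolt, and set it gently upright in the middle of the free grey pad in the red tray; leave the finished holder and the other things on the bench alone.

Things in the scene. Friction and masses are not known exactly. Their poses are not given: they have to be found in the camera images.
- fixture: Aluminium block fixed to the bench, 130 (x) x 300 (y) x 50 mm high; origin at the centre of its underside, y points from the handwheel (y = -75 mm) to the pocket (y = +85 mm), z up. Hidden inside, a draw screw turned by the handwheel pulls a bolt out of the holder's slot. No pose shows how far it is in: 0.65 to 2.4 turns are needed (the first tenth of a turn may be loose) until it lets go.
- crank_axis (a point): Point on the vertical axis of the black handwheel (110 mm diameter), 70 mm above the bench, level with its rim's top. Anticlockwise from above loosens. Between 0.3 and 0.45 turn after letting go the screw meets a hard end stop, which must not be hit.
- crank_handle (a point): Centre of the wheel's upright orange handle: a round sleeve 18 mm in diameter, 55 mm tall, spinning freely on its pin, 45 mm from the wheel's axis; it stands 70 to 125 mm above the bench, this point at 97.5 mm. Turning takes about 12 N here until the screw lets go, then about 1 N; held still, about half as much is felt.
- holder: The work holder to take out; origin at the centre of its underside, z up. Blue foot 50 x 50 x 30 mm high, on it a steel stem 30 x 30 x 40 mm high, sides parallel to the foot's, and a brass disc 28 mm wide, 4 mm thick: 74 mm high, about 0.3 kg. At first it stands in the fixture's pocket, underside 20 mm above the bench, axes parallel to the fixture's.
- holder_grip (a point): Point in the steel stem of that holder, on its axis, 53 mm above its underside (23 mm above the foot's top), where to grip it.
- pocket (a point): Centre of the pocket's mouth in the fixture's top, 50 mm above the bench. The pocket is 52 x 52 mm and 30 mm deep, so that the foot's top is flush and has 1 mm of play on each side. Lift by 35 mm or more to be clear.
- tray: The red tray, fixed, 180 (x) x 270 (y) mm with a rim 14 mm high, floor 4 mm thick; origin at the centre of its underside on the bench.
- pad_top (a point): Centre of the top of the free grey pad, 64 x 64 mm and 3 mm thick, fixed in one half of the tray; its top is 7 mm above the bench. The holder goes here.
- pad: The same free grey pad, origin at the centre of its underside, 4 mm above the bench, axes parallel to the tray's.
- done_grip (a point): The finished holder (same shape, a dark ring on its brass), standing on the tray's floor in the other half, about 130 mm from the pad; point on its axis 53 mm above its underside. Leave alone.
- lens_cap: Black lens cap, 64 mm in diameter, 12 mm high; bystander, origin under its centre.
- mouse: Black puck mouse, 60 mm in diameter, 33 mm high, on its mat; bystander, origin under its centre.
- pen: Black and red pen, 130 mm long, 10 mm thick, on the notepad; bystander.
- tweezers: Steel tweezers, 120 mm long, 6 mm high, lying on the bench; bystander.
- blank_tin: Glass jar with a metal lid, 56 mm in diameter, 45 mm high; bystander, origin under its centre.
Not all that is in view belongs to the job. Of the things that look like the pad, the larger one is meant.

How it is judged:
By the outcome, as a careful person would: the job done as asked, in the order asked, and still so for the second after the job is handed in, with the robot touching nothing.
It also fails if it takes over 72 s, if anything falls off the work surface, if the arm or the gripper's body presses on something with over 40 N, if the wrist force passes 120 N, or if a joint passes its speed limit or range.

## Working session

There is one attempt and no reset: what is moved stays moved. The work goes in short steps, Python scripts to look and compute and a tool call to move; the robot and the scene stay as the last step left them, time stands still between calls to the robot, and variables do not carry over. Pictures are saved under pics/ and viewed, and the job is handed in when it is done.

Besides the shell and the picture viewer there is one more tool, called by a JSON object that holds its "api" and its "payload". play_rows: Moves the arm, as the interface text tells. Its arguments: {"type":"object","properties":{"moves":{"type":"array"}},"required":["moves"]}

```bash
mkdir -p pics; ls; cat > h.py <<'E'
import numpy as np,cv2
from cell import state,optics,bot
from scipy.spatial.transform import Rotation as R
def save(n,fn):
    d=optics.get_image(n); cv2.imwrite('pics/'+fn+'.png',d['frame'][:,:,::-1]); np.save('pics/'+fn+'.npy',d,allow_pickle=True); return d
def load(fn): return np.load('pics/'+fn+'.npy',allow_pickle=True).item()
E
python3 - <<'E'
from h import *
print(state()); print(bot.nose_length)
for n in ['scene','top','wrist']:
    d=save(n,n+'0'); print({k:d[k] for k in d if k not in('frame','z_map')})
E
```

```text
pics
{'time_s': 0.0, 'q': array([ 6.13069016e+01,  8.65034712e+00,  8.23914853e+01, -1.41206912e-04,
        8.90263937e+01, -7.67629877e+00]), 'qd': array([-0.0694597 , -0.02009811, -0.01097962,  0.09623736,  0.08620526,
       -0.0135419 ]), 'effort': array([ 4.65016310e-04, -7.13079214e+01, -5.70850289e+01, -1.37908978e-04,
        9.40582686e-03, -8.73872136e-05]), 'position': array([0.20611977, 0.5365523 , 0.24769466]), 'tcp_rot': array([ -97.55773396,   89.93177376, -118.57453113]), 'ft_force': array([-0.30730801, -0.55877157, -0.4350504 ]), 'moment': array([-0.01077318, -0.01994853,  0.01669126]), 'gripper_width': 0.08497200022823828}
0.017
{'fx': 525.6201782144836, 'fy': 525.6201782144836, 'cx': 278.845363070821, 'cy': 211.3154134113899, 'xyz': array([ 1.21163605, -0.1834017 ,  1.23182477]), 'attitude': array([33.45025806, -0.28096937, 79.81823998])}
{'fx': 443.57032370982665, 'fy': 443.57032370982665, 'cx': 280.36286059785215, 'cy': 216.2519023079945, 'xyz': array([ 0.28496465, -0.02538477,  1.28598356]), 'attitude': array([  8.81991875,  -0.96231217, -89.43448121])}
{'fx': 291.33541969163116, 'fy': 291.33541969163116, 'cx': 282.40297739095143, 'cy': 207.17850407086658, 'xyz': array([0.14038069, 0.56200563, 0.37398484]), 'attitude': array([-1.59980784e+01,  3.80872692e-02,  6.90533166e+01])}
```

View pics/scene0.png

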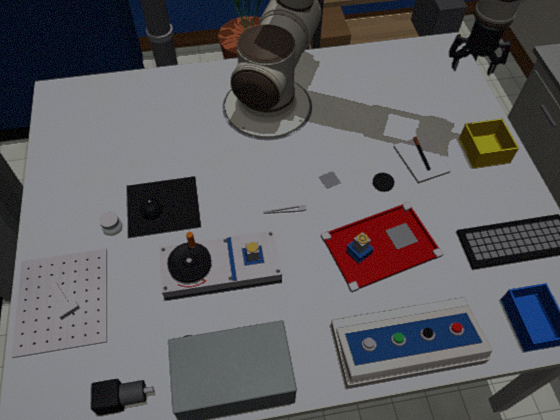

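View pics/top0.png

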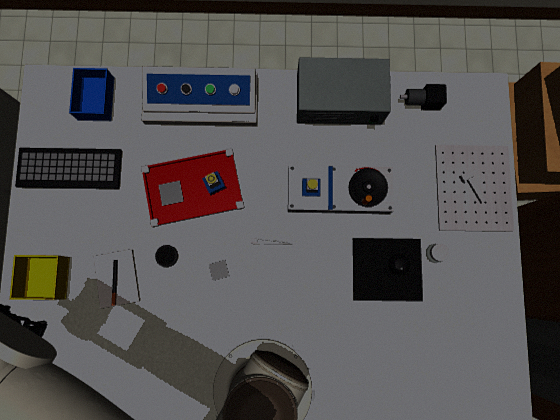

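View pics/wrist0.png

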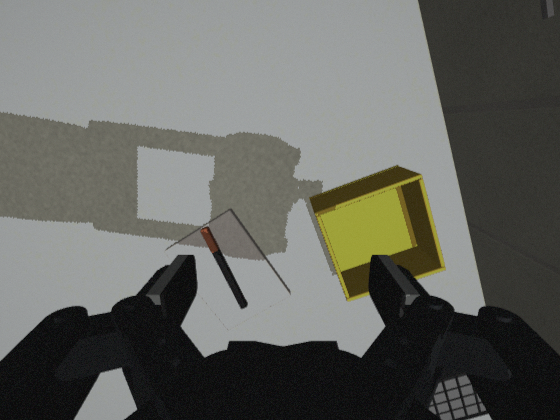

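Scene and top both show the fixture with wheel and orange handle (top ≈(368,187), handle (369,198)), the blue holder (312,186), the tray with grey pad (172,193), and the finished holder (212,181). Next I'll zoom in and measure.

```bash
cat >> h.py <<'E'
def ray(d,u,v):
    M=R.from_euler('xyz',d['attitude'],degrees=True).as_matrix()
    r=M@np.array([(u-d['cx'])/d['fx'],-(v-d['cy'])/d['fy'],-1.0]); return np.array(d['xyz']),r
def onz(d,u,v,z):
    o,r=ray(d,u,v); return o+r*(z-o[2])/r[2]
def proj(d,P):
    M=R.from_euler('xyz',d['attitude'],degrees=True).as_matrix()
    c=M.T@(np.array(P)-d['xyz']); return np.array([d['cx']+d['fx']*c[0]/-c[2], d['cy']-d['fy']*c[1]/-c[2]])
def cloud(d):
    M=R.from_euler('xyz',d['attitude'],degrees=True).as_matrix()
    v,u=np.mgrid[0:420,0:560]; z=d['z_map']
    P=np.stack([(u-d['cx'])/d['fx']*z,-(v-d['cy'])/d['fy']*z,-z],-1)
    return P@M.T+d['xyz']
E
python3 - <<'E'
from h import *
t=load('top0');s=load('scene0')
a=t['frame'][140:235,280:400,::-1]; b=s['frame'][220:305,150:290,::-1]
c=t['frame'][140:235,135:255,::-1]
cv2.imwrite('pics/z1.png',np.vstack([np.hstack([cv2.resize(a,(400,300)),cv2.resize(c,(400,300))]),cv2.resize(b,(800,300))[:, :800]]))
for n,d in(('t',t),('s',s)):
    hsv=cv2.cvtColor(d['frame'],cv2.COLOR_RGB2HSV)
    m=cv2.inRange(hsv,(5,150,120),(18,255,255))
    k,l,st,ce=cv2.connectedComponentsWithStats(m)
    P=cloud(d)
    for i in range(1,k):
        if st[i,4]>12: print(n,'orange',st[i],ce[i],np.median(P[l==i],0).round(4),P[l==i][:,2].max())
    m=cv2.inRange(hsv,(0,200,100),(4,255,255))|cv2.inRange(hsv,(175,200,100),(180,255,255))
    k,l,st,ce=cv2.connectedComponentsWithStats(m)
    for i in range(1,k):
        if st[i,4]>300: print(n,'red',st[i],ce[i])
    m=cv2.inRange(hsv,(20,80,60),(35,255,255))
    k,l,st,ce=cv2.connectedComponentsWithStats(m)
    for i in range(1,k):
        if st[i,4]>20: print(n,'yel',st[i],ce[i],np.median(P[l==i],0).round(4))
E
```

```text
t red [ 148  162   94   62 2375] [200.00084211 196.80294737]
t yel [206 174  10  10  62] [210.77419355 178.35483871] [0.5769 0.1507 0.0765]
t yel [307 179  11  10  84] [312.11904762 183.5       ] [ 0.5629 -0.1299  0.0927]
t yel [   9  255   49   45 1415] [ 38.56961131 277.04876325] [0.3009 0.6344 0.0041]
s orange [235  24   8   7  15] [238.13333333  27.26666667] [-0.9631  0.0122 -0.4206] -0.4143666902539018
s orange [230  28  12   5  26] [235.38461538  30.53846154] [-0.9375 -0.0057 -0.4225] -0.41171806678642753
s orange [224  34  15  15  88] [230.67045455  41.39772727] [-0.8582 -0.0367 -0.4227] 1.2318247724231055
s orange [187 232   5   5  21] [188.95238095 234.19047619] [ 0.5197 -0.2776  0.123 ] 0.1259823691196693
s red [ 326  209  110   78 3959] [379.94897701 248.27254357]
s yel [465 119  54  36 711] [489.07594937 139.82278481] [0.2793 0.6372 0.0078]
s yel [483 160  13   7  28] [488.82142857 164.        ] [0.3601 0.6084 0.0063]
s yel [357 234  11   9  73] [361.94520548 238.01369863] [0.579  0.1512 0.0771]
s yel [247 242  11  10  87] [251.86206897 246.72413793] [ 0.5643 -0.1295  0.0925]
```

View pics/z1.png

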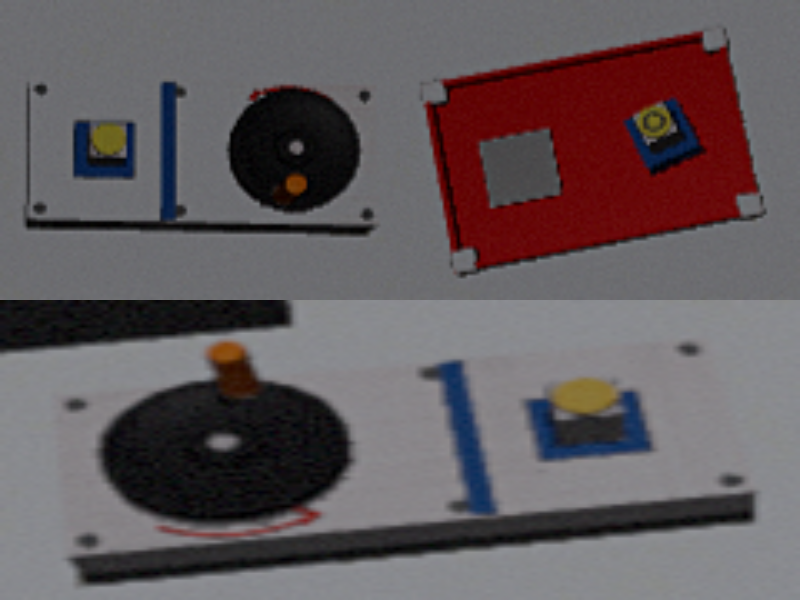

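```bash
python3 - <<'E'
from h import *
for n in('top0','scene0'):
    d=load(n);P=cloud(d);hsv=cv2.cvtColor(d['frame'],cv2.COLOR_RGB2HSV)
    X,Y,Z=P[...,0],P[...,1],P[...,2]
    box=(X>.46)&(X<.68)&(Y>-.40)&(Y<-.03)
    top=box&(Z>.042)&(Z<.058); print(n,'top z',np.median(Z[top]))
    pts=(P[top][:,:2]*1000).astype(np.float32); print(' rect',cv2.minAreaRect(pts))
    # percentiles
    w=box&(Z>.062)&(Z<.078)&(Y<-.2)&(hsv[...,2]<90)
    pw=P[w]; (c,r)=cv2.minEnclosingCircle((pw[:,:2]*1000).astype(np.float32)); print(' wheel n',w.sum(),c,r,np.median(pw[:,2]), (pw[:,:2].max(0)+pw[:,:2].min(0))/2,np.ptp(pw[:,:2],0))
    h=box&(Z>.085)&(Y<-.2); ph=P[h]; print(' handle',h.sum(),np.median(ph,0),ph[:,2].max(), (ph[ph[:,2]>.118]).mean(0))
    hb=box&(Y>-.2)&(Z>.085); ph=P[hb]; print(' brass',hb.sum(),ph.mean(0),(ph.max(0)+ph.min(0))/2)
    bl=cv2.inRange(hsv,(100,120,30),(125,255,255))>0
    k,l,st,ce=cv2.connectedComponentsWithStats(bl.astype(np.uint8))
    for i in range(1,k):
        q=P[l==i]; m=np.median(q,0)
        if st[i,4]>25 and .4<m[0]<.7 and -.4<m[1]<.4: print(' blue',st[i],m,cv2.minAreaRect((q[:,:2]*1000).astype(np.float32)))
    red=((hsv[...,0]<5)|(hsv[...,0]>175))&(hsv[...,1]>180)&(hsv[...,2]>60)&(Y>0)&(Y<.4)&(X>.4)&(X<.75)&(Z<.03)
    print(' tray',cv2.minAreaRect((P[red][:,:2]*1000).astype(np.float32)))
    g=(hsv[...,1]<60)&(hsv[...,2]>60)&(hsv[...,2]<170)
    m=(g&(Z<.02)&(X>.4)&(X<.75)&(Y>.0)&(Y<.4)).astype(np.uint8)
    k,l,st,ce=cv2.connectedComponentsWithStats(m,connectivity=4)
    for i in range(1,k):
        if 100<st[i,4]<1500:
            q=P[l==i]; print(' grey',st[i],ce[i],onz(d,*ce[i],.007),np.median(q,0),cv2.minAreaRect((q[:,:2]*1000).astype(np.float32)))
E
```

```text
top0 top z 0.048936697055192324
 rect ((561.9020385742188, -215.7118377685547), (300.3000183105469, 131.95957946777344), 89.70498657226562)
 wheel n 1068 (560.9457397460938, -290.1858825683594) 55.31294250488281 0.06755697109241299 [ 0.56095266 -0.29006516] [0.10975776 0.10867685]
 handle 60 [ 0.51564253 -0.27587421  0.12083264] 0.12945599223739834 [ 0.51754049 -0.2779537   0.12330736]
 brass 116 [ 0.56185913 -0.12996949  0.09162413] [ 0.56203501 -0.13026859  0.0912082 ]
 blue [328 166   5  44 182] [ 0.5578097  -0.18535528  0.04965632] ((444.66119384765625, -131.2294158935547), (59.39990997314453, 378.5445251464844), 65.38207244873047)
 blue [203 172  22  22 133] [0.56867314 0.14418227 0.03270916] ((582.0474853515625, 152.99081420898438), (59.08515930175781, 48.113956451416016), 28.649627685546875)
 blue [302 179  18  17 151] [ 0.55176799 -0.11956436  0.04877029] ((562.4907836914062, -129.696533203125), (48.80022430419922, 48.77062225341797), 89.916015625)
 tray ((569.9613037109375, 216.12315368652344), (184.6046142578125, 269.60614013671875), 12.366822242736816)
 grey [159 181  24  
[... 814 characters left out ...]
7875976562), 89.70523071289062)
 blue [347 242  26  21 219] [0.5934131  0.13899717 0.03115453] ((580.7296142578125, 149.76092529296875), (50.06730270385742, 51.81401443481445), 28.123476028442383)
 blue [243 246  21  19 143] [ 0.57462476 -0.12908242  0.04846284] ((563.758544921875, -128.96023559570312), (50.21483612060547, 48.68585205078125), 2.3028483390808105)
 tray ((569.2650146484375, 215.55809020996094), (182.06680297851562, 270.3852844238281), 12.400296211242676)
 grey [386 224  31  25 465] [401.09247312 235.74193548] [0.55202404 0.27816893 0.007     ] [0.55129076 0.2786312  0.00563749] ((551.113525390625, 279.01617431640625), (64.35955810546875, 67.74928283691406), 12.815834999084473)
```

```bash
python3 - <<'E'
from h import *
s=state(); M=R.from_euler('xyz',s['tcp_rot'],degrees=True).as_matrix(); print(M.round(3))
for nm,yv in(('Y',[0,1,0]),('-Y',[0,-1,0]),('X',[1,0,0]),('-X',[-1,0,0])):
    x=np.array([0,0,-1.]);y=np.array(yv,float);T=np.stack([x,y,np.cross(x,y)],1)
    print(nm,R.from_matrix(M.T@T).as_rotvec(degrees=True).round(2))
for p in([.519,-.278,.25],[.519,-.278,.098]): print((M.T@(np.array(p)-s['position'])*1000).round(1))
# height of obstacles between
P=cloud(load('top0'));X,Y,Z=P[...,0],P[...,1],P[...,2]
m=(X>.2)&(X<.66)&(Y>-.4)&(Y<.6); print(np.percentile(Z[m],[50,99,99.9,100]))
E
```

```text
[[-0.     0.359  0.933]
 [-0.001  0.933 -0.359]
 [-1.    -0.001 -0.   ]]
Y [-2.101e+01 -2.000e-02  5.000e-02]
-Y [1.5899e+02 7.0000e-02 2.0000e-02]
X [6.899e+01 3.000e-02 5.000e-02]
-X [-1.1101e+02 -5.0000e-02  3.0000e-02]
[  -1.6 -648.2  584.2]
[ 150.4 -648.1  584.2]
[3.75526213e-04 1.28598356e+00 1.28598356e+00 1.28598356e+00]
```

{"api": "play_rows", "payload": {"moves": [[0,-25,20,8,0,0,-1],[0,-60,54,16,0,0,-1],[0,-100,90,24,0,0,-1],[0,-137,123,32,0,0,-1],[0,-174,157,40,0,0,-1],[0,-211,190,48,0,0,-1],[0,-248,224,56,0,0,-1],[0,-285,257,64,0,0,-1],[0,-322,290,69,0,0,-1],[0,-359,324,69,0,0,-1],[0,-396,357,69,0,0,-1],[0,-433,390,69,0,0,-1]]}}

```text
time_s: 1.35
position: [0.4143, -0.0077, 0.2483]
tcp_rot: [12.7, 90.0, -77.3]
ft_force: [2.0, 0.4, 0.2]
gripper_width: 0.0854
```

```bash
cat > rel.py <<'E'
import sys
from h import *
s=state(); M=R.from_euler('xyz',s['tcp_rot'],degrees=True).as_matrix()
a=[float(v) for v in sys.argv[1:]]
x=np.array([0,0,-1.]);th=np.radians(a[3]);y=np.array([np.cos(th),np.sin(th),0]);T=np.stack([x,y,np.cross(x,y)],1)
print('t',s['time_s'],'pos',s['position'].round(4),'F',s['ft_force'].round(1),'w',round(s['gripper_width'],4),'q',s['q'].round(1))
print('shift',(M.T@(np.array(a[:3])-s['position'])*1000).round(1),'rot',R.from_matrix(M.T@T).as_rotvec(degrees=True).round(2))
E
python3 rel.py .519 -.278 .20 0
```

```text
t 1.35 pos [ 0.4143 -0.0077  0.2483] F [2.  0.4 0.2] w 0.0854 q [-11.7 -11.1 101.6  -0.   89.4 -11.7]
shift [ 48.6 104.8 270.2] rot [-0.03  0.05 -0.01]
```

{"api": "play_rows", "payload": {"moves": [[0,15,37,0,0,0,-1],[0,29,74,0,0,0,-1],[0,44,111,0,0,0,-1],[0,58,148,0,0,0,-1],[0,73,185,0,0,0,-1],[0,87,222,0,0,0,-1],[0,98,250,0,0,0,-1],[20,105,270,0,0,0,-1],[45,105,270,0,0,0,-1],[60,105,270,0,0,0,-1],[60,105,270,0,0,0,-1]]}}

```text
time_s: 2.45
position: [0.5184, -0.2771, 0.1864]
tcp_rot: [-115.1, 89.8, 154.8]
ft_force: [-0.2, -0.7, -0.8]
gripper_width: 0.0851
```

```bash
python3 rel.py .519 -.278 .10 0; python3 - <<'E'
from h import *
save('wrist','w1')
E
```

```text
t 2.45 pos [ 0.5184 -0.2771  0.1864] F [-0.2 -0.7 -0.8] w 0.0851 q [-35.6  11.8  85.8  -0.   82.6 -35.6]
shift [86.4  0.8  1. ] rot [-0.03 -0.08  0.16]
```

View pics/w1.png

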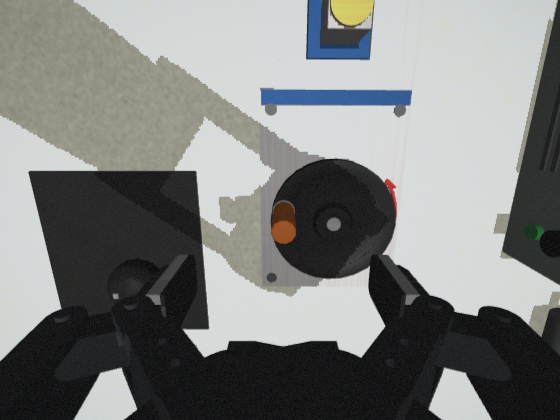

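The wrist view shows the handle top at ≈(284,231), the wheel centre at ≈(334,222), and the holder at the top edge of the frame. Next: refine the axis and handle positions.

```bash
python3 - <<'E'
from h import *
d=load('w1');P=cloud(d);hsv=cv2.cvtColor(d['frame'],cv2.COLOR_RGB2HSV)
X,Y,Z=P[...,0],P[...,1],P[...,2]
box=(X>.46)&(X<.68)&(Y>-.40)&(Y<-.2)
w=box&(Z>.062)&(Z<.078); pw=P[w]
print('wheel',cv2.minEnclosingCircle((pw[:,:2]*1000).astype(np.float32)),np.median(pw[:,2]))
m=w.astype(np.uint8); c=max(cv2.findContours(m,0,cv2.CHAIN_APPROX_NONE)[0],key=len)
q=P[c[:,0,1],c[:,0,0]];q=q[np.abs(q[:,2]-.069)<.006]
A=np.c_[2*q[:,:2],np.ones(len(q))];
from scipy.optimize import least_squares
r=least_squares(lambda p:np.hypot(q[:,0]-p[0],q[:,1]-p[1])-p[2],[.56,-.29,.055],loss='soft_l1',f_scale=.001);print(r.x)
o=cv2.inRange(hsv,(5,130,150),(20,255,255)); k,l,st,ce=cv2.connectedComponentsWithStats(o)
h=box&(Z>.12)&(Z<.13); print('handle top',P[h].mean(0),h.sum(),(P[h].max(0)+P[h].min(0))/2)
for i in range(1,k):
    if st[i,4]>50: print(st[i],ce[i],onz(d,*ce[i],.125))
print('hub',[ (onz(d,334,224,z)).round(4) for z in(.07,.08)],Z[224,334])
E
```

```text
wheel ((561.8451538085938, -290.3051452636719), 55.25168228149414) 0.06902182877968788
[ 0.56204468 -0.28989677  0.05419323]
handle top [ 0.51839737 -0.27728691  0.12521429] 515 [ 0.51826983 -0.27803263  0.12368448]
[273 222  21  19 240] [283.3125 229.5125] [ 0.51847809 -0.27652922  0.125     ]
hub [array([ 0.5631, -0.2916,  0.07  ]), array([ 0.5613, -0.2882,  0.08  ])] 0.07526107798139087
```

{"api": "play_rows", "payload": {"moves": [[25,0,0,0,0,0,-1],[50,0,-0.5,0,0,0,-1],[72,0,-1,0,0,0,-0.5],[84,0.2,-1,0,0,0,0.0],[86,0.2,-1,0,0,0,0.3],[87,0.2,-1,0,0,0,0.5],[87,0.2,-1,0,0,0,1],[87,0.2,-1,0,0,0,1],[87,0.2,-1,0,0,0,1],[87,0.2,-1,0,0,0,1],[87,0.2,-1,0,0,0,1],[87,0.2,-1,0,0,0,1]]}}

```text
time_s: 3.7
position: [0.519, -0.2765, 0.1027]
tcp_rot: [-37.3, 90.0, -127.3]
ft_force: [-5.1, 1.7, 6.3]
gripper_width: 0.0164
```

```bash
python3 rel.py .5185 -.278 .10 0
python3 - <<'E'
from h import *
save('wrist','w2')
E
```

```text
t 3.7 pos [ 0.519  -0.2765  0.1027] F [-5.1  1.7  6.3] w 0.0164 q [-35.5  15.3  91.7  -0.   73.  -35.5]
shift [ 2.7 -0.5  1.5] rot [-0.01  0.04  0.03]
```

View pics/w2.png

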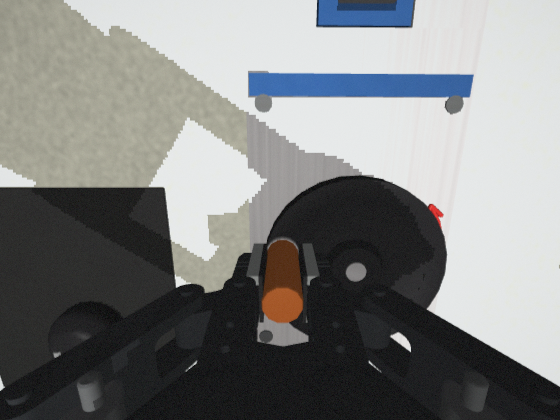

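```bash
cat > circ.py <<'E'
import sys
from h import *
C=np.array([float(sys.argv[1]),float(sys.argv[2])]); step=float(sys.argv[3]); n=int(sys.argv[4]); r=.045
s=state(); p=s['position']; v=p[:2]-C; a0=np.degrees(np.arctan2(v[1],v[0]))
if len(sys.argv)>5: a0=float(sys.argv[5])
th=np.radians(a0); F=s['ft_force']
print('t %.2f pos %s ang %.1f r %.4f  Ftan(ccw) %.1f Frad %.1f Fz %.1f w %.4f'%(s['time_s'],p.round(4),np.degrees(np.arctan2(v[1],v[0])),np.hypot(*v),F[:2]@[-np.sin(th),np.cos(th)],F[:2]@[np.cos(th),np.sin(th)],F[2],s['gripper_width']))
M=R.from_euler('xyz',s['tcp_rot'],degrees=True).as_matrix()
x=np.array([0,0,-1.]);T=np.stack([x,[1,0,0],[0,-1,0]],1).astype(float)
rv=R.from_matrix(M.T@T).as_rotvec(degrees=True)
rows=[]
for i in range(1,n+1):
    t=np.radians(a0+step*i); q=np.array([*(C+r*np.array([np.cos(t),np.sin(t)])),float(sys.argv[6]) if len(sys.argv)>6 else .102])
    d=M.T@(q-p)*1000; rows.append([*d.round(1),0,0,0,1])
print(rows,'rv',rv.round(2))
E
python3 circ.py .562 -.290 5 12
```

```text
t 3.75 pos [ 0.5191 -0.2765  0.1027] ang 162.6 r 0.0450  Ftan(ccw) -2.2 Frad 6.0 Fz 5.3 w 0.0169
[[np.float64(0.7), np.float64(-1.0), np.float64(3.8), 0, 0, 0, 1], [np.float64(0.7), np.float64(-1.7), np.float64(7.7), 0, 0, 0, 1], [np.float64(0.7), np.float64(-2.0), np.float64(11.6), 0, 0, 0, 1], [np.float64(0.7), np.float64(-2.0), np.float64(15.5), 0, 0, 0, 1], [np.float64(0.7), np.float64(-1.7), np.float64(19.4), 0, 0, 0, 1], [np.float64(0.7), np.float64(-1.0), np.float64(23.3), 0, 0, 0, 1], [np.float64(0.7), np.float64(0.0), np.float64(27.1), 0, 0, 0, 1], [np.float64(0.8), np.float64(1.4), np.float64(30.8), 0, 0, 0, 1], [np.float64(0.8), np.float64(3.1), np.float64(34.3), 0, 0, 0, 1], [np.float64(0.8), np.float64(5.0), np.float64(37.7), 0, 0, 0, 1], [np.float64(0.8), np.float64(7.3), np.float64(40.9), 0, 0, 0, 1], [np.float64(0.8), np.float64(9.8), np.float64(43.9), 0, 0, 0, 1]] rv [-0.02  0.04  0.02]
```

{"api": "play_rows", "payload": {"moves": [[0,-1.0,3.8,0,0,0,1],[0,-1.7,7.7,0,0,0,1],[0,-2.0,11.6,0,0,0,1],[0,-2.0,15.5,0,0,0,1],[0,-1.7,19.4,0,0,0,1],[0,-1.0,23.3,0,0,0,1],[0,0,27.1,0,0,0,1],[0,1.4,30.8,0,0,0,1]]}}

```text
time_s: 4.55
position: [0.5206, -0.3063, 0.1028]
tcp_rot: [-166.6, 89.9, 103.4]
ft_force: [1.6, 13.3, -4.7]
gripper_width: 0.0164
```

```bash
sed -i 's/\*d.round(1)/*[float(z) for z in d.round(1)]/' circ.py; python3 circ.py .562 -.290 6 10
```

```text
t 4.55 pos [ 0.5206 -0.3063  0.1028] ang -158.5 r 0.0445  Ftan(ccw) -11.8 Frad -6.3 Fz -4.7 w 0.0164
[[0.8, 1.5, 4.5, 0, 0, 0, 1], [0.8, 3.9, 8.5, 0, 0, 0, 1], [0.8, 6.7, 12.3, 0, 0, 0, 1], [0.8, 9.8, 15.8, 0, 0, 0, 1], [0.8, 13.4, 18.9, 0, 0, 0, 1], [0.8, 17.2, 21.7, 0, 0, 0, 1], [0.8, 21.3, 24.0, 0, 0, 0, 1], [0.8, 25.6, 25.9, 0, 0, 0, 1], [0.8, 30.1, 27.3, 0, 0, 0, 1], [0.8, 34.7, 28.2, 0, 0, 0, 1]] rv [ 0.   -0.11  0.03]
```

{"api": "play_rows", "payload": {"moves": [[0.4,1.5,4.5,0,0,0,1],[0.4,3.9,8.5,0,0,0,1],[0.4,6.7,12.3,0,0,0,1],[0.4,9.8,15.8,0,0,0,1],[0.4,13.4,18.9,0,0,0,1],[0.4,17.2,21.7,0,0,0,1],[0.4,21.3,24.0,0,0,0,1],[0.4,25.6,25.9,0,0,0,1],[0.4,30.1,27.3,0,0,0,1],[0.4,34.7,28.2,0,0,0,1]]}}

```text
time_s: 5.55
position: [0.5549, -0.3335, 0.1027]
tcp_rot: [-152.6, 89.7, 117.4]
ft_force: [-10.2, 14.4, 3.1]
gripper_width: 0.0166
```

```bash
python3 circ.py .562 -.290 6 11
```

```text
t 5.55 pos [ 0.5549 -0.3335  0.1027] ang -99.3 r 0.0440  Ftan(ccw) -12.4 Frad -12.6 Fz 3.1 w 0.0166
[[0.7, 4.5, 1.5, 0, 0, 0, 1], [0.7, 9.2, 1.5, 0, 0, 0, 1], [0.7, 13.9, 1.0, 0, 0, 0, 1], [0.7, 18.5, 0.1, 0, 0, 0, 1], [0.7, 23.0, -1.3, 0, 0, 0, 1], [0.7, 27.3, -3.2, 0, 0, 0, 1], [0.7, 31.4, -5.6, 0, 0, 0, 1], [0.7, 35.3, -8.3, 0, 0, 0, 1], [0.7, 38.8, -11.4, 0, 0, 0, 1], [0.7, 42.0, -14.9, 0, 0, 0, 1], [0.7, 44.7, -18.7, 0, 0, 0, 1]] rv [ 0.02 -0.25  0.13]
```

```bash
python3 circ.py .562 -.289 6 11
```

```text
t 5.55 pos [ 0.5549 -0.3335  0.1027] ang -99.1 r 0.0450  Ftan(ccw) -12.3 Frad -12.6 Fz 3.1 w 0.0166
[[0.7, 4.7, 0.5, 0, 0, 0, 1], [0.7, 9.4, 0.5, 0, 0, 0, 1], [0.7, 14.1, 0.0, 0, 0, 0, 1], [0.7, 18.7, -1.0, 0, 0, 0, 1], [0.7, 23.2, -2.4, 0, 0, 0, 1], [0.7, 27.5, -4.3, 0, 0, 0, 1], [0.7, 31.6, -6.6, 0, 0, 0, 1], [0.7, 35.4, -9.4, 0, 0, 0, 1], [0.7, 38.9, -12.5, 0, 0, 0, 1], [0.7, 42.1, -16.0, 0, 0, 0, 1], [0.7, 44.8, -19.8, 0, 0, 0, 1]] rv [ 0.02 -0.25  0.13]
```

{"api": "play_rows", "payload": {"moves": [[0.4,4.7,0.5,0,0,0,1],[0.4,9.4,0.5,0,0,0,1],[0.4,14.1,0,0,0,0,1],[0.4,18.7,-1.0,0,0,0,1],[0.4,23.2,-2.4,0,0,0,1],[0.4,27.5,-4.3,0,0,0,1],[0.4,31.6,-6.6,0,0,0,1],[0.4,35.4,-9.4,0,0,0,1],[0.4,38.9,-12.5,0,0,0,1],[0.4,42.1,-16.0,0,0,0,1]]}}

```text
time_s: 6.55
position: [0.596, -0.3186, 0.1028]
tcp_rot: [-125.1, 89.7, 144.9]
ft_force: [-12.3, -5.7, -0.1]
gripper_width: 0.0169
```

```bash
python3 circ.py .562 -.289 6 11
```

```text
t 6.55 pos [ 0.596  -0.3186  0.1028] ang -41.0 r 0.0451  Ftan(ccw) -12.3 Frad -5.5 Fz -0.1 w 0.0169
[[0.8, 2.8, -3.8, 0, 0, 0, 1], [0.8, 5.3, -7.8, 0, 0, 0, 1], [0.8, 7.4, -12.0, 0, 0, 0, 1], [0.8, 9.0, -16.4, 0, 0, 0, 1], [0.8, 10.1, -21.0, 0, 0, 0, 1], [0.8, 10.8, -25.7, 0, 0, 0, 1], [0.8, 10.9, -30.4, 0, 0, 0, 1], [0.8, 10.6, -35.1, 0, 0, 0, 1], [0.9, 9.8, -39.7, 0, 0, 0, 1], [0.9, 8.5, -44.3, 0, 0, 0, 1], [0.9, 6.7, -48.6, 0, 0, 0, 1]] rv [-0.02 -0.17  0.24]
```

{"api": "play_rows", "payload": {"moves": [[0.4,2.7,-3.8,0,0,0,1],[0.4,5.1,-7.8,0,0,0,1],[0.4,7.1,-12.0,0,0,0,1],[0.4,8.7,-16.4,0,0,0,1],[0.4,9.8,-21.0,0,0,0,1],[0.4,10.5,-25.7,0,0,0,1],[0.4,10.6,-30.4,0,0,0,1],[0.4,10.3,-35.1,0,0,0,1],[0.4,9.5,-39.7,0,0,0,1],[0.4,8.2,-44.3,0,0,0,1]]}}

```text
time_s: 7.55
position: [0.6052, -0.2758, 0.1029]
tcp_rot: [-105.1, 89.9, 164.8]
ft_force: [9.7, -9.7, -13.5]
gripper_width: 0.0166
```

```bash
python3 circ.py .562 -.289 6 10
```

```text
t 7.55 pos [ 0.6052 -0.2758  0.1029] ang 17.0 r 0.0452  Ftan(ccw) -12.1 Frad 6.4 Fz -13.5 w 0.0166
[[0.9, -1.8, -4.4, 0, 0, 0, 1], [0.9, -3.9, -8.6, 0, 0, 0, 1], [0.9, -6.4, -12.6, 0, 0, 0, 1], [0.9, -9.3, -16.3, 0, 0, 0, 1], [1.0, -12.5, -19.7, 0, 0, 0, 1], [1.0, -16.2, -22.7, 0, 0, 0, 1], [1.0, -20.1, -25.3, 0, 0, 0, 1], [1.0, -24.2, -27.5, 0, 0, 0, 1], [1.0, -28.6, -29.3, 0, 0, 0, 1], [1.0, -33.1, -30.6, 0, 0, 0, 1]] rv [-0.05 -0.02  0.07]
```

{"api": "play_rows", "payload": {"moves": [[1,-1.8,-4.4,0,0,0,1],[1,-3.9,-8.6,0,0,0,1],[1,-6.4,-12.6,0,0,0,1],[1,-9.3,-16.3,0,0,0,1],[1,-12.5,-19.7,0,0,0,1],[1,-16.2,-22.7,0,0,0,1],[1,-20.1,-25.3,0,0,0,1],[1,-24.2,-27.5,0,0,0,1],[1,-28.6,-29.3,0,0,0,1]]}}

```text
time_s: 8.45
position: [0.5781, -0.2467, 0.1029]
tcp_rot: [80.2, 89.8, -9.8]
ft_force: [12.9, 0.5, -8.6]
gripper_width: 0.0163
```

```bash
python3 circ.py .562 -.289 6 10
```

```text
t 8.45 pos [ 0.5781 -0.2467  0.1029] ang 69.2 r 0.0453  Ftan(ccw) -11.9 Frad 5.0 Fz -8.6 w 0.0163
[[0.9, -4.6, -1.2, 0, 0, 0, 1], [0.9, -9.2, -2.2, 0, 0, 0, 1], [0.8, -13.9, -2.6, 0, 0, 0, 1], [0.8, -18.6, -2.6, 0, 0, 0, 1], [0.8, -23.3, -2.1, 0, 0, 0, 1], [0.8, -27.9, -1.1, 0, 0, 0, 1], [0.8, -32.3, 0.4, 0, 0, 0, 1], [0.8, -36.6, 2.3, 0, 0, 0, 1], [0.8, -40.7, 4.7, 0, 0, 0, 1], [0.8, -44.5, 7.4, 0, 0, 0, 1]] rv [-0.04  0.03 -0.16]
```

{"api": "play_rows", "payload": {"moves": [[1,-4.6,-1.2,0,0,0,1],[1,-9.2,-2.2,0,0,0,1],[1,-13.9,-2.6,0,0,0,1],[1,-18.6,-2.6,0,0,0,1],[1,-23.3,-2.1,0,0,0,1],[1,-27.9,-1.1,0,0,0,1],[1,-32.3,0.4,0,0,0,1],[1,-36.6,2.3,0,0,0,1],[1,-40.7,4.7,0,0,0,1],[1,-44.5,7.4,0,0,0,1]]}}

```text
time_s: 9.45
position: [0.5345, -0.2534, 0.1028]
tcp_rot: [97.7, 89.7, 7.7]
ft_force: [6.3, 11.8, 0.0]
gripper_width: 0.0164
```

```bash
python3 circ.py .562 -.289 6 10
```

```text
t 9.45 pos [ 0.5345 -0.2534  0.1028] ang 127.7 r 0.0450  Ftan(ccw) -12.2 Frad 5.5 Fz 0.0 w 0.0164
[[0.8, -3.6, 3.1, 0, 0, 0, 1], [0.7, -6.8, 6.5, 0, 0, 0, 1], [0.7, -9.6, 10.3, 0, 0, 0, 1], [0.7, -12.1, 14.3, 0, 0, 0, 1], [0.7, -14.1, 18.6, 0, 0, 0, 1], [0.7, -15.6, 23.0, 0, 0, 0, 1], [0.7, -16.7, 27.6, 0, 0, 0, 1], [0.7, -17.3, 32.3, 0, 0, 0, 1], [0.7, -17.4, 37.0, 0, 0, 0, 1], [0.7, -17.0, 41.7, 0, 0, 0, 1]] rv [-0.02 -0.04 -0.29]
```

{"api": "play_rows", "payload": {"moves": [[0.5,-3.5,3.1,0,0,0,1],[0.5,-6.6,6.5,0,0,0,1],[0.5,-9.3,10.3,0,0,0,1],[0.5,-11.8,14.3,0,0,0,1],[0.5,-13.8,18.6,0,0,0,1],[0.5,-15.2,23.0,0,0,0,1],[0.5,-16.3,27.6,0,0,0,1],[0.5,-16.9,32.3,0,0,0,1],[0.5,-17.0,37.0,0,0,0,1],[0.5,-16.6,41.7,0,0,0,1]]}}

```text
time_s: 10.45
position: [0.5175, -0.2944, 0.1027]
tcp_rot: [119.6, 89.7, 29.6]
ft_force: [-4.8, 10.4, 1.2]
gripper_width: 0.0165
```

```bash
python3 circ.py .562 -.289 6 10
```

```text
t 10.45 pos [ 0.5175 -0.2944  0.1027] ang -173.0 r 0.0448  Ftan(ccw) -10.9 Frad 3.5 Fz 1.2 w 0.0165
[[0.7, 0.6, 4.7, 0, 0, 0, 1], [0.7, 1.9, 9.2, 0, 0, 0, 1], [0.7, 3.7, 13.6, 0, 0, 0, 1], [0.7, 5.9, 17.7, 0, 0, 0, 1], [0.7, 8.5, 21.6, 0, 0, 0, 1], [0.7, 11.5, 25.2, 0, 0, 0, 1], [0.7, 14.9, 28.5, 0, 0, 0, 1], [0.7, 18.6, 31.4, 0, 0, 0, 1], [0.8, 22.6, 33.9, 0, 0, 0, 1], [0.8, 26.9, 36.0, 0, 0, 0, 1]] rv [-0.   -0.14 -0.25]
```

{"api": "play_rows", "payload": {"moves": [[0.5,0.6,4.7,0,0,0,1],[0.5,1.9,9.2,0,0,0,1],[0.5,3.7,13.6,0,0,0,1],[0.5,5.9,17.7,0,0,0,1],[0.5,8.5,21.6,0,0,0,1],[0.5,11.5,25.2,0,0,0,1],[0.5,14.9,28.5,0,0,0,1],[0.5,18.6,31.4,0,0,0,1],[0.5,22.6,33.9,0,0,0,1],[0.5,26.9,36.0,0,0,0,1]]}}

```text
time_s: 11.45
position: [0.5439, -0.33, 0.1027]
tcp_rot: [146.2, 89.7, 56.2]
ft_force: [-9.1, 9.2, 2.2]
gripper_width: 0.0167
```

```bash
python3 circ.py .562 -.289 6 10
```

```text
t 11.45 pos [ 0.5439 -0.33    0.1027] ang -113.8 r 0.0448  Ftan(ccw) -12.0 Frad -4.8 Fz 2.2 w 0.0167
[[0.7, 4.3, 1.8, 0, 0, 0, 1], [0.7, 8.9, 3.0, 0, 0, 0, 1], [0.7, 13.5, 3.7, 0, 0, 0, 1], [0.7, 18.2, 4.0, 0, 0, 0, 1], [0.7, 23.0, 3.7, 0, 0, 0, 1], [0.8, 27.6, 3.0, 0, 0, 0, 1], [0.8, 32.1, 1.7, 0, 0, 0, 1], [0.8, 36.5, 0.0, 0, 0, 0, 1], [0.8, 40.7, -2.1, 0, 0, 0, 1], [0.8, 44.7, -4.7, 0, 0, 0, 1]] rv [ 0.   -0.23 -0.15]
```

{"api": "play_rows", "payload": {"moves": [[0.5,4.3,1.8,0,0,0,1],[0.5,8.9,2.9,0,0,0,1],[0.5,13.5,3.5,0,0,0,1],[0.5,18.2,3.7,0,0,0,1],[0.5,23.0,3.4,0,0,0,1],[0.5,27.6,2.7,0,0,0,1],[0.5,32.1,1.4,0,0,0,1],[0.5,36.5,-0.3,0,0,0,1],[0.5,40.6,-2.4,0,0,0,1],[0.5,44.5,-5.0,0,0,0,1]]}}

```text
time_s: 12.45
position: [0.5875, -0.326, 0.1028]
tcp_rot: [169.4, 89.8, 79.4]
ft_force: [-12.0, -3.4, -1.9]
gripper_width: 0.0165
```

```bash
python3 circ.py .562 -.289 6 10
```

```text
t 12.45 pos [ 0.5875 -0.326   0.1028] ang -55.5 r 0.0449  Ftan(ccw) -11.8 Frad -4.0 Fz -1.9 w 0.0165
[[0.8, 3.8, -2.8, 0, 0, 0, 1], [0.8, 7.2, -6.0, 0, 0, 0, 1], [0.8, 10.3, -9.6, 0, 0, 0, 1], [0.8, 12.9, -13.5, 0, 0, 0, 1], [0.8, 15.2, -17.7, 0, 0, 0, 1], [0.8, 17.0, -22.0, 0, 0, 0, 1], [0.9, 18.3, -26.5, 0, 0, 0, 1], [0.9, 19.1, -31.2, 0, 0, 0, 1], [0.9, 19.5, -35.9, 0, 0, 0, 1], [0.9, 19.4, -40.6, 0, 0, 0, 1]] rv [-0.03 -0.17 -0.03]
```

{"api": "play_rows", "payload": {"moves": [[0.8,3.7,-2.8,0,0,0,1],[0.8,7.0,-6.0,0,0,0,1],[0.8,10.0,-9.6,0,0,0,1],[0.8,12.6,-13.5,0,0,0,1],[0.8,14.9,-17.7,0,0,0,1],[0.8,16.7,-22.0,0,0,0,1],[0.8,18.0,-26.5,0,0,0,1],[0.8,18.8,-31.2,0,0,0,1],[0.8,19.2,-35.9,0,0,0,1],[0.8,19.2,-40.6,0,0,0,1]]}}

```text
time_s: 13.45
position: [0.6071, -0.2873, 0.1029]
tcp_rot: [85.6, 89.9, -4.5]
ft_force: [3.3, -12.0, -7.1]
gripper_width: 0.0162
```

```bash
python3 circ.py .562 -.289 6 10
```

```text
t 13.45 pos [ 0.6071 -0.2873  0.1029] ang 2.2 r 0.0452  Ftan(ccw) -12.2 Frad 2.9 Fz -7.1 w 0.0162
[[0.9, -0.6, -4.7, 0, 0, 0, 1], [0.9, -1.5, -9.3, 0, 0, 0, 1], [0.9, -2.9, -13.8, 0, 0, 0, 1], [0.9, -4.8, -18.1, 0, 0, 0, 1], [0.8, -7.1, -22.2, 0, 0, 0, 1], [0.8, -9.8, -26.1, 0, 0, 0, 1], [0.8, -12.9, -29.6, 0, 0, 0, 1], [0.8, -16.4, -32.8, 0, 0, 0, 1], [0.8, -20.1, -35.6, 0, 0, 0, 1], [0.8, -24.2, -38.0, 0, 0, 0, 1]] rv [-0.08  0.01 -0.13]
```

{"api": "play_rows", "payload": {"moves": [[0.9,-0.6,-4.7,0,0,0,1],[0.9,-1.5,-9.3,0,0,0,1],[0.9,-2.9,-13.8,0,0,0,1],[0.9,-4.8,-18.1,0,0,0,1],[0.9,-7.1,-22.2,0,0,0,1],[0.9,-9.8,-26.1,0,0,0,1],[0.9,-12.9,-29.6,0,0,0,1],[0.9,-16.4,-32.8,0,0,0,1],[0.9,-20.1,-35.6,0,0,0,1],[0.9,-24.2,-38.0,0,0,0,1]]}}

```text
time_s: 14.45
position: [0.5844, -0.2497, 0.1029]
tcp_rot: [77.0, 89.6, -13.1]
ft_force: [12.9, -1.2, -7.3]
gripper_width: 0.0168
```

```bash
python3 circ.py .562 -.289 6 10
```

```text
t 14.45 pos [ 0.5844 -0.2497  0.1029] ang 60.3 r 0.0452  Ftan(ccw) -11.8 Frad 5.4 Fz -7.3 w 0.0168
[[0.9, -4.3, -1.9, 0, 0, 0, 1], [0.8, -8.7, -3.6, 0, 0, 0, 1], [0.8, -13.3, -4.8, 0, 0, 0, 1], [0.8, -17.9, -5.5, 0, 0, 0, 1], [0.8, -22.7, -5.7, 0, 0, 0, 1], [0.7, -27.4, -5.4, 0, 0, 0, 1], [0.7, -32.0, -4.7, 0, 0, 0, 1], [0.7, -36.5, -3.4, 0, 0, 0, 1], [0.6, -40.9, -1.7, 0, 0, 0, 1], [0.6, -45.1, 0.5, 0, 0, 0, 1]] rv [-0.08  0.09 -0.37]
```

{"api": "play_rows", "payload": {"moves": [[0.8,-4.3,-1.9,0,0,-0.2,1],[0.8,-8.7,-3.6,0,0,-0.2,1],[0.8,-13.3,-4.8,0,0,-0.2,1],[0.8,-17.9,-5.5,0,0,-0.2,1],[0.8,-22.7,-5.7,0,0,-0.2,1],[0.8,-27.4,-5.4,0,0,-0.2,1],[0.8,-32.0,-4.7,0,0,-0.2,1],[0.8,-36.5,-3.4,0,0,-0.2,1],[0.8,-40.9,-1.7,0,0,-0.2,1],[0.8,-45.1,0.5,0,0,-0.2,1]]}}

```text
time_s: 15.45
position: [0.5403, -0.2495, 0.1028]
tcp_rot: [85.9, 89.7, -4.1]
ft_force: [7.7, 10.3, -0.9]
gripper_width: 0.0163
```

```bash
python3 circ.py .562 -.289 6 10
```

```text
t 15.45 pos [ 0.5403 -0.2495  0.1028] ang 118.8 r 0.0451  Ftan(ccw) -11.7 Frad 5.3 Fz -0.9 w 0.0163
[[0.8, -4.0, 2.5, 0, 0, 0, 1], [0.8, -7.7, 5.4, 0, 0, 0, 1], [0.7, -11.1, 8.7, 0, 0, 0, 1], [0.7, -14.1, 12.3, 0, 0, 0, 1], [0.7, -16.8, 16.2, 0, 0, 0, 1], [0.7, -19.0, 20.3, 0, 0, 0, 1], [0.7, -20.8, 24.7, 0, 0, 0, 1], [0.7, -22.1, 29.2, 0, 0, 0, 1], [0.7, -22.9, 33.9, 0, 0, 0, 1], [0.7, -23.3, 38.6, 0, 0, 0, 1]] rv [-0.05  0.02 -0.32]
```

{"api": "play_rows", "payload": {"moves": [[0.6,-3.9,2.5,0,0,-0.2,1],[0.6,-7.5,5.4,0,0,-0.2,1],[0.6,-10.8,8.7,0,0,-0.2,1],[0.6,-13.8,12.3,0,0,-0.2,1],[0.6,-16.5,16.2,0,0,-0.2,1],[0.6,-18.7,20.3,0,0,-0.2,1],[0.6,-20.5,24.7,0,0,-0.2,1],[0.6,-21.8,29.2,0,0,-0.2,1],[0.6,-22.6,33.9,0,0,-0.2,1],[0.6,-23.0,38.6,0,0,-0.2,1]]}}

```text
time_s: 16.45
position: [0.5172, -0.2888, 0.1027]
tcp_rot: [67.0, 89.8, -23.1]
ft_force: [-3.1, 0.7, 3.6]
gripper_width: 0.0167
```

```bash
python3 circ.py .562 -.289 6 10
```

```text
t 16.45 pos [ 0.5172 -0.2888  0.1027] ang 179.7 r 0.0448  Ftan(ccw) -0.7 Frad 3.1 Fz 3.6 w 0.0167
[[0.8, -0.0, 4.7, 0, 0, 0, 1], [0.8, 0.7, 9.4, 0, 0, 0, 1], [0.8, 1.9, 13.9, 0, 0, 0, 1], [0.8, 3.6, 18.3, 0, 0, 0, 1], [0.8, 5.7, 22.5, 0, 0, 0, 1], [0.8, 8.3, 26.5, 0, 0, 0, 1], [0.8, 11.2, 30.1, 0, 0, 0, 1], [0.8, 14.5, 33.5, 0, 0, 0, 1], [0.8, 18.2, 36.5, 0, 0, 0, 1], [0.8, 22.1, 39.0, 0, 0, 0, 1]] rv [-0.06  0.06 -0.15]
```

Resistance fell from 12 N to 0.7 N. I'll nudge it a few degrees to confirm, still inside the margin to the stop.

{"api": "play_rows", "payload": {"moves": [[0,0,2,0,0,0,1],[0,0,4,0,0,0,1],[0,0.2,6,0,0,0,1]]}}

```text
time_s: 16.75
position: [0.5176, -0.295, 0.1028]
tcp_rot: [67.4, 89.8, -22.6]
ft_force: [-0.3, 0.5, -2.5]
gripper_width: 0.0165
```

```bash
python3 circ.py .562 -.289 6 1
```

```text
t 16.75 pos [ 0.5176 -0.295   0.1028] ang -172.3 r 0.0448  Ftan(ccw) -0.5 Frad 0.2 Fz -2.5 w 0.0165
[[0.8, 0.7, 4.7, 0, 0, 0, 1]] rv [-0.06  0.07 -0.17]
```

{"api": "play_rows", "payload": {"moves": [[0,0,0,0,0,0,-1],[0,0,0,0,0,0,-1],[0,0,0,0,0,0,-1],[0,0,0,0,0,0,-1],[0,0,0,0,0,0,-1],[-15,0,0,0,0,0,-1],[-40,0,0,0,0,0,-1],[-65,0,0,0,0,0,-1],[-85,0,0,0,0,0,-1],[-95,0,0,0,0,0,-1],[-95,0,0,0,0,0,-1]]}}

```text
time_s: 17.85
position: [0.5177, -0.2951, 0.1996]
tcp_rot: [61.1, 89.7, -29.0]
ft_force: [-0.0, -0.0, -0.2]
gripper_width: 0.0854
```

```bash
python3 rel.py .5635 -.130 .19 -0.4
python3 - <<'E'
from h import *
save('wrist','w3')
E
```

```text
t 17.85 pos [ 0.5177 -0.2951  0.1996] F [-0.  -0.  -0.2] w 0.0854 q [-37.1  12.1  84.    0.   83.7 -37.1]
shift [   9.4   45.5 -165.2] rot [ 0.34  0.16 -0.28]
```

View pics/w3.png

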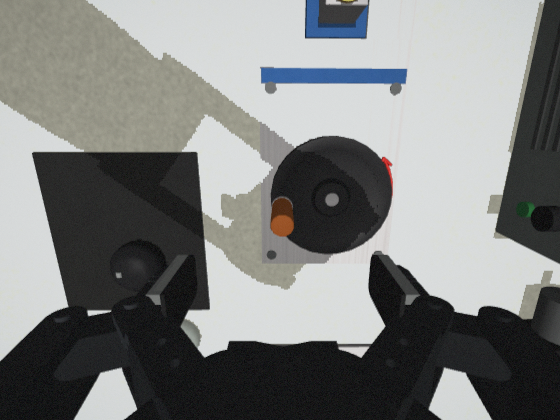

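The handle is released (282,224). Next I'll move above the holder, slightly short of it so the wrist camera sees it.

{"api": "play_rows", "payload": {"moves": [[0,10,-30,0.3,0,-0.2,-1],[0,20,-65,0.3,0.1,-0.2,-1],[0,30,-100,0.3,0.1,-0.2,-1],[0,40,-135,0.3,0.1,-0.2,-1],[0,45,-155,0.3,0.1,-0.2,-1],[4,45.5,-165,0.3,0.1,-0.2,-1],[4,45.5,-165,0.3,0.1,-0.2,-1],[4,45.5,-165,0.3,0.1,-0.2,-1]]}}

```text
time_s: 18.7
position: [0.5627, -0.1306, 0.1934]
tcp_rot: [-99.7, 89.9, 169.9]
ft_force: [0.2, -0.8, -0.4]
gripper_width: 0.0853
```

```bash
python3 - <<'E'
from h import *
d=save('wrist','w4');P=cloud(d);hsv=cv2.cvtColor(d['frame'],cv2.COLOR_RGB2HSV)
X,Y,Z=P[...,0],P[...,1],P[...,2]
box=(X>.51)&(X<.62)&(Y>-.18)&(Y<-.08)
for lo,hi in((.088,.098),(.085,.0915),(.044,.054)):
    m=box&(Z>lo)&(Z<hi)&((hsv[...,1]>120) if lo<.05 else True); q=P[m]; print(m.sum(),q.mean(0),cv2.minAreaRect((q[:,:2]*1000).astype(np.float32)))
b=cv2.inRange(hsv,(100,120,30),(125,255,255)); k,l,st,ce=cv2.connectedComponentsWithStats(b)
for i in range(1,k):
    if st[i,4]>200:
        q=np.argwhere(l==i)[:,::-1]; w=np.array([onz(d,u,v,.05) for u,v in q])[:,:2]*1000; print(st[i],cv2.minAreaRect(w.astype(np.float32)))
E
python3 rel.py .5635 -.130 .073 -0.4
```

```text
1299 [ 0.56297291 -0.12888919  0.09340715] ((562.8120727539062, -130.3143768310547), (29.785566329956055, 30.62625503540039), 0.19021175801753998)
392 [ 0.56305841 -0.12571004  0.09004407] ((562.8120727539062, -130.3143768310547), (29.785566329956055, 30.62625503540039), 0.19021175801753998)
1282 [ 0.5628254  -0.12671861  0.05077918] ((565.0003051757812, -142.6045379638672), (74.81388854980469, 108.40524291992188), 89.90994262695312)
[ 257  174   53   51 1185] ((562.8460693359375, -130.12806701660156), (49.306793212890625, 49.61162567138672), 89.7157974243164)
[ 221  248  125   11 1258] ((562.4697875976562, -185.73101806640625), (10.983844757080078, 125.51644897460938), 89.72187805175781)
t 18.75 pos [ 0.5628 -0.1309  0.1936] F [ 0.3 -0.2  0.8] w 0.0854 q [-20.7  10.4  86.7  -0.   83.  -20.3]
shift [120.6   0.8  -0.9] rot [-0.01 -0.    0.04]
```

View pics/w4.png

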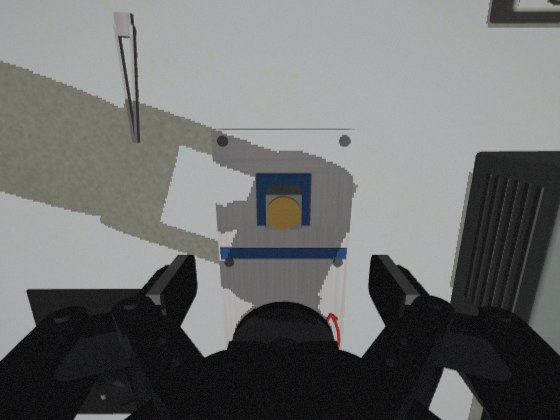

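Wrist view: holder at (284,205), centre (0.5628, -0.1302), yaw ≈ -0.3°. Descending and gripping.

{"api": "play_rows", "payload": {"moves": [[20,0,-0.3,0,0,0,-1],[50,0,-0.7,0,0,0,-1],[80,0,-0.7,0,0,0,-1],[105,0,-0.7,0,0,0,-0.6],[117,0,-0.7,0,0,0,-0.3],[119.5,0,-0.7,0,0,0,0],[120,0,-0.7,0,0,0,0.1],[120,0,-0.7,0,0,0,0.2],[120,0,-0.7,0,0,0,0.2]]}}

```text
time_s: 19.65
position: [0.5632, -0.1304, 0.0748]
tcp_rot: [62.1, 89.9, -28.3]
ft_force: [0.6, -0.2, -0.3]
gripper_width: 0.0342
```

```bash
python3 rel.py .5628 -.1302 .074 -0.3
```

```text
t 19.65 pos [ 0.5632 -0.1304  0.0748] F [ 0.6 -0.2 -0.3] w 0.0342 q [-20.7  15.7  94.7  -0.   69.5 -20.3]
shift [ 0.8 -0.4 -0.2] rot [-0.11  0.03 -0.06]
```

{"api": "play_rows", "payload": {"moves": [[0.3,-0.3,0,0,0,0,0.3],[0.3,-0.3,0,0,0,0,1],[0.3,-0.3,0,0,0,0,1],[0.3,-0.3,0,0,0,0,1],[0.3,-0.3,0,0,0,0,1],[0.3,-0.3,0,0,0,0,1]]}}

```text
time_s: 20.25
position: [0.5632, -0.1305, 0.0751]
tcp_rot: [63.7, 89.9, -26.7]
ft_force: [0.4, -0.2, 6.6]
gripper_width: 0.0292
```

```bash
python3 rel.py .5628 -.1302 .12 -0.3; python3 -c "
from h import *
print(state()['moment'].round(2))"
```

```text
t 20.25 pos [ 0.5632 -0.1305  0.0751] F [ 0.4 -0.2  6.6] w 0.0292 q [-20.7  15.6  94.7  -0.   69.5 -20.3]
shift [-44.9  -0.3  -0.3] rot [-0.1   0.05 -0.11]
[ 0.03  0.3  -0.03]
```

{"api": "play_rows", "payload": {"moves": [[-0.7,0,0,0,0,0,1],[-1.5,0,0,0,0,0,1],[-2.5,0,0,0,0,0,1],[-3.5,0,0,0,0,0,1],[-4,0,0,0,0,0,1]]}}

```text
time_s: 20.75
position: [0.5632, -0.1305, 0.0791]
tcp_rot: [63.1, 89.9, -27.3]
ft_force: [-0.4, 0.3, -2.6]
gripper_width: 0.0293
```

Only the holder's weight (≈3 N) is felt, so it is free. Lifting straight up.

{"api": "play_rows", "payload": {"moves": [[-4,0,0,0,0,0,1],[-9,0,0,0,0,0,1],[-15,0,0,0,0,0,1],[-22,0,0,0,0,0,1],[-29,0,0,0,0,0,1],[-36,0,0,0,0,0,1],[-46,0,0,0,0,0,1],[-58,0,0,0,0,0,1],[-70,0,0,0,0,0,1],[-80,0,0,0,0,0,1],[-86,0,0,0,0,0,1],[-86,0,0,0,0,0,1]]}}

```text
time_s: 21.95
position: [0.5633, -0.1306, 0.1661]
tcp_rot: [66.0, 89.8, -24.4]
ft_force: [0.1, -0.5, -3.2]
gripper_width: 0.0288
```

```bash
python3 rel.py .5508 .278 .165 12.6
```

```text
t 21.95 pos [ 0.5633 -0.1306  0.1661] F [ 0.1 -0.5 -3.2] w 0.0288 q [-20.7  11.2  88.9  -0.   79.7 -20.3]
shift [   0.5  -15.4 -408.5] rot [-13.     0.1   -0.16]
```

{"api": "play_rows", "payload": {"moves": [[-5,-1,-15,-1,0,0,1],[-10,-2,-40,-2.5,0,0,1],[-15,-3,-75,-4,0,0,1],[-15,-5,-115,-5.5,0,0,1],[-15,-7,-155,-7,0,0,1],[-15,-9,-195,-8.5,0,0,1],[-15,-10,-235,-10,0,0,1],[-15,-12,-275,-11,0,0,1],[-15,-13,-315,-12,0,0,1],[-15,-14,-350,-13,0,0,1],[-15,-15,-385,-13,0.1,-0.1,1],[-15,-15.4,-408,-13,0.1,-0.1,1]]}}

```text
time_s: 23.15
position: [0.5496, 0.2804, 0.1802]
tcp_rot: [144.1, 90.0, 66.8]
ft_force: [-0.3, 0.2, -2.6]
gripper_width: 0.0291
```

```bash
python3 rel.py .5508 .278 .10 12.6
python3 - <<'E'
from h import *
for n in('top','scene','wrist'): save(n,n+'5')
d=load('top5');a=d['frame'][140:235,135:255,::-1];b=load('scene5')['frame'][190:300,310:450,::-1];c=load('wrist5')['frame'][:,:,::-1]
cv2.imwrite('pics/z5.png',np.vstack([np.hstack([cv2.resize(a,(380,300)),cv2.resize(b,(380,300))]),np.hstack([cv2.resize(c,(380,285)),np.zeros((285,380,3),np.uint8)])]))
for n in('wrist5','top5','scene5'):
    d=load(n);P=cloud(d);X,Y,Z=P[...,0],P[...,1],P[...,2];hsv=cv2.cvtColor(d['frame'],cv2.COLOR_RGB2HSV)
    red=((hsv[...,0]<5)|(hsv[...,0]>175))&(hsv[...,1]>180)&(hsv[...,2]>60)&(Y>0)&(Y<.4)&(X>.4)&(X<.75)&(Z<.03)
    print(n,' tray',cv2.minAreaRect((P[red][:,:2]*1000).astype(np.float32)))
    m=((hsv[...,1]<60)&(Z<.02)&(X>.5)&(X<.6)&(Y>.22)&(Y<.33)); q=P[m]
    if len(q)>20: print(' pad',len(q),cv2.minAreaRect((q[:,:2]*1000).astype(np.float32)))
E
```

```text
t 23.15 pos [0.5496 0.2804 0.1802] F [-0.3  0.2 -2.6] w 0.0291 q [19.9 15.3 82.2  0.  82.4  7.1]
shift [80.2  0.6  2.6] rot [ 0.12 -0.02 -0.01]
wrist5  tray ((566.23681640625, 221.40560913085938), (179.02560424804688, 258.0450134277344), 12.796977043151855)
 pad 1916 ((545.982177734375, 292.8082275390625), (63.417625427246094, 33.65170669555664), 13.374150276184082)
top5  tray ((567.8352661132812, 214.97415161132812), (179.9848175048828, 267.9460754394531), 12.73017692565918)
 pad 210 ((553.699462890625, 262.5097961425781), (64.17158508300781, 30.535465240478516), 13.75879955291748)
scene5  tray ((569.30859375, 214.33529663085938), (181.64794921875, 271.2980651855469), 12.70467758178711)
 pad 458 ((551.144775390625, 279.4051818847656), (64.8217544555664, 67.31450653076172), 13.030364990234375)
```

View pics/z5.png

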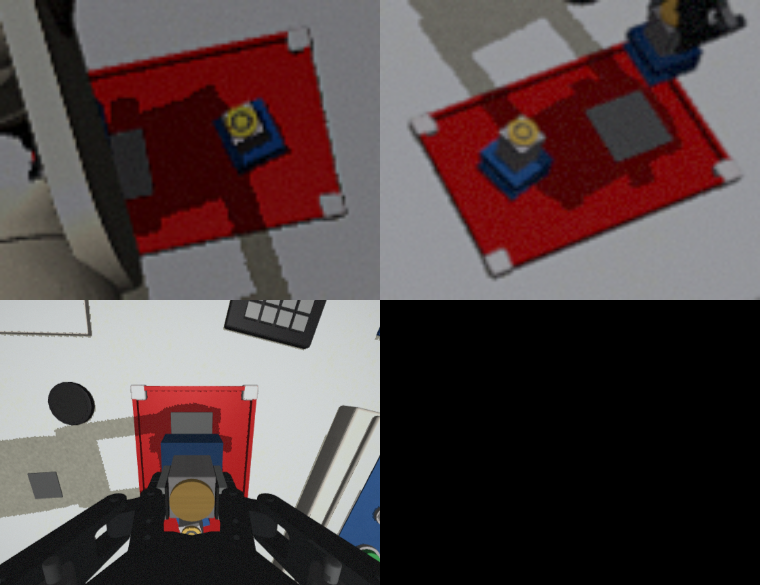

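{"api": "play_rows", "payload": {"moves": [[15,0,1.5,0.1,0,0,1],[35,0,2.5,0.1,0,0,1],[55,0,2.5,0.1,0,0,1],[72,0,2.5,0.1,0,0,1],[87,0,2.5,0.1,0,0,1],[98,0,2.5,0.1,0,0,1],[106,0,2.5,0.1,0,0,1],[110,0,2.5,0.1,0,0,1],[112,0,2.5,0.1,0,0,1],[112,0,2.5,0.1,0,0,1]]}}

```text
time_s: 24.3
position: [0.5505, 0.2769, 0.0682]
tcp_rot: [91.1, 90.0, 13.8]
ft_force: [-0.9, 0.0, -1.8]
gripper_width: 0.0293
```

```bash
python3 rel.py .5502 .278 .0621 12.7
python3 - <<'E'
from h import *
d=save('scene','scene6');b=d['frame'][190:290,320:450,::-1];c=save('wrist','wrist6')['frame'][:,:,::-1]
cv2.imwrite('pics/z6.png',np.vstack([cv2.resize(b,(390,300)),cv2.resize(c,(390,290))]))
P=cloud(d);X,Y,Z=P[...,0],P[...,1],P[...,2];hsv=cv2.cvtColor(d['frame'],cv2.COLOR_RGB2HSV)
bl=cv2.inRange(hsv,(100,120,30),(125,255,255))>0
m=bl&(Y>.22)&(Y<.34)&(X<.62)&(X>.48); q=P[m]; print(m.sum(), np.percentile(q,[2,50,98],axis=0).round(4))
E
```

```text
t 24.3 pos [0.5505 0.2769 0.0682] F [-0.9  0.  -1.8] w 0.0293 q [19.5 20.2 89.5 -0.  70.2  6.9]
shift [ 6.1 -0.1 -1.1] rot [-0.04 -0.   -0.02]
226 [[0.535  0.2488 0.0144]
 [0.5699 0.2616 0.0388]
 [0.5803 0.3034 0.05  ]]
```

View pics/z6.png

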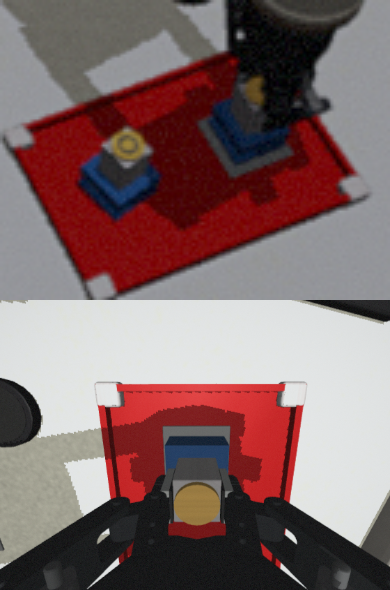

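The holder hovers centred over the pad. Lowering gently.

{"api": "play_rows", "payload": {"moves": [[1,-0.1,-0.5,0,0,0,1],[2,-0.1,-1,0,0,0,1],[3,-0.1,-1,0,0,0,1],[4,-0.1,-1,0,0,0,1],[4.5,-0.1,-1,0,0,0,1],[5,-0.1,-1,0,0,0,1]]}}

```text
time_s: 25.0
position: [0.5503, 0.2779, 0.0634]
tcp_rot: [93.4, 90.0, 16.0]
ft_force: [-0.5, 0.6, -2.6]
gripper_width: 0.0293
```

```bash
python3 rel.py .5502 .278 .0621 12.7
```

```text
t 25.0 pos [0.5503 0.2779 0.0634] F [-0.5  0.6 -2.6] w 0.0293 q [19.6 20.5 89.7 -0.  69.7  7. ]
shift [ 1.3 -0.1 -0.1] rot [-0.04 -0.   -0.04]
```

{"api": "play_rows", "payload": {"moves": [[0.3,0,0,0,0,0,1],[0.6,0,0,0,0,0,1],[0.9,0,0,0,0,0,1],[1.1,0,0,0,0,0,1],[1.2,0,0,0,0,0,1]]}}

```text
time_s: 25.5
position: [0.5503, 0.2779, 0.0622]
tcp_rot: [94.8, 90.0, 17.5]
ft_force: [-1.8, 1.3, -2.9]
gripper_width: 0.0294
```

{"api": "play_rows", "payload": {"moves": [[0.2,0,0,0,0,0,1],[0.4,0,0,0,0,0,1],[0.6,0,0,0,0,0,1],[0.8,0,0,0,0,0,1]]}}

```text
time_s: 25.9
position: [0.5504, 0.278, 0.0621]
tcp_rot: [96.5, 89.9, 19.1]
ft_force: [-4.9, -0.7, 10.6]
gripper_width: 0.0289
```

Contact (Fz went from -3 to +10 N, at the expected height). Releasing gradually and retreating upward.

{"api": "play_rows", "payload": {"moves": [[-0.4,0,0,0,0,0,0.4],[-0.4,0,0,0,0,0,0.2],[-0.4,0,0,0,0,0,0],[-0.4,0,0,0,0,0,-0.4],[-0.4,0,0,0,0,0,-0.8],[-0.4,0,0,0,0,0,-0.8],[-5,0,0,0,0,0,-0.8],[-20,0,0,0,0,0,-0.8],[-45,0,0,0,0,0,-0.8],[-75,0,0,0,0,0,-0.8],[-105,0,0,0,0,0,-0.8],[-130,0,0,0,0,0,-0.8]]}}

```text
time_s: 27.1
position: [0.5504, 0.278, 0.1954]
tcp_rot: [96.3, 89.8, 19.0]
ft_force: [0.3, 0.8, 0.2]
gripper_width: 0.0767
```

{"api": "play_rows", "payload": {"moves": [[-25,0,25,0,0,0,-0.8],[-45,0,60,0,0,0,-0.8],[-50,0,100,0,0,0,-0.8],[-50,0,140,0,0,0,-0.8],[-50,0,175,0,0,0,-0.8],[-50,0,200,0,0,0,-0.8],[-50,0,200,0,0,0,-0.8],[-50,0,200,0,0,0,-0.8]]}}

```text
time_s: 27.9
position: [0.594, 0.0826, 0.2463]
tcp_rot: [95.5, 89.8, 18.1]
ft_force: [0.3, 1.0, -0.2]
gripper_width: 0.077
```

```bash
python3 - <<'E'
from h import *
for n in('top','scene','wrist'): save(n,n+'7')
a=load('top7')['frame'][130:240,130:405,::-1];b=load('scene7')['frame'][190:310,150:450,::-1]
cv2.imwrite('pics/z7.png',np.vstack([cv2.resize(a,(750,300)),cv2.resize(b,(750,300))]))
for n in('wrist7','top7','scene7'):
    d=load(n);P=cloud(d);X,Y,Z=P[...,0],P[...,1],P[...,2];hsv=cv2.cvtColor(d['frame'],cv2.COLOR_RGB2HSV)
    m=(X>.5)&(X<.6)&(Y>.23)&(Y<.33)&(Z>.07)&(Z<.09); q=P[m]
    if len(q)>20: print(n,'brass',len(q),np.median(q,0).round(4),cv2.minAreaRect((q[:,:2]*1000).astype(np.float32)))
    m=(hsv[...,1]<60)&(Z<.02)&(X>.5)&(X<.6)&(Y>.22)&(Y<.33); q=P[m]
    if len(q)>20: print(' pad',len(q),cv2.minAreaRect((q[:,:2]*1000).astype(np.float32)))
    bl=(cv2.inRange(hsv,(100,120,30),(125,255,255))>0)&(Y>.23)&(Y<.33)&(X>.5)&(X<.6)&(Z>.031)&(Z<.044); q=P[bl]
    if len(q)>20: print(' foot top',len(q),np.median(q[:,2]),cv2.minAreaRect((q[:,:2]*1000).astype(np.float32)))
s=state();print(s['time_s'],s['ft_force'].round(1),s['position'])
E
```

```text
pad 656 ((552.795166015625, 262.50146484375), (63.07207107543945, 31.345783233642578), 12.933215141296387)
 foot top 766 0.03771116838492919 ((553.9139404296875, 260.4400634765625), (48.361873626708984, 15.06003475189209), 12.616148948669434)
scene7 brass 131 [0.5544 0.2754 0.0776] ((552.69970703125, 277.43524169921875), (31.990970611572266, 32.1737060546875), 11.94074535369873)
 pad 120 ((553.196533203125, 286.29058837890625), (65.75822448730469, 84.95323944091797), 6.3759965896606445)
 foot top 142 0.03549553013503759 ((553.4651489257812, 277.3395690917969), (49.6749267578125, 50.75640869140625), 12.375800132751465)
28.05 [-0.9 -0.1 -0.1] [0.59383248 0.08377744 0.24582017]
```

View pics/z7.png

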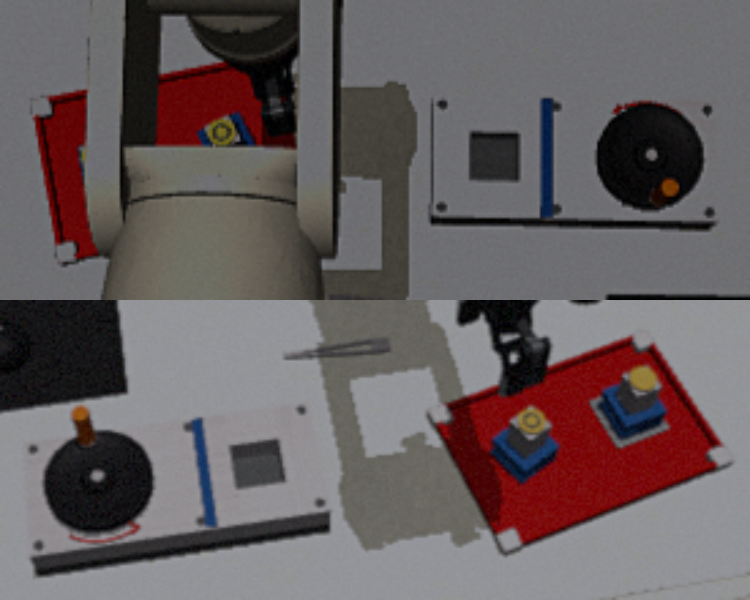

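View pics/wrist7.png

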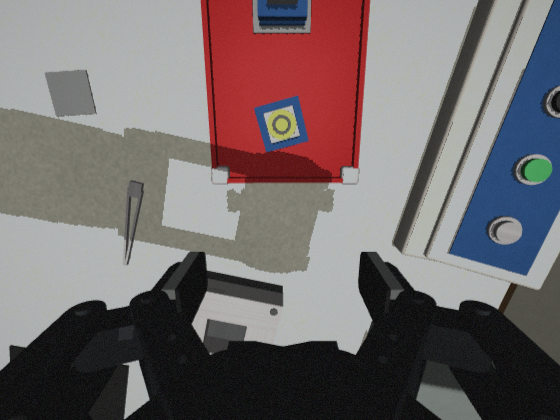

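Top and scene views: the holder is upright on the pad (scene crop ≈(633,405)), the pocket is empty and the finished holder hasn't moved. In the wrist view the pad margins are even to about 1.5 mm. Handing in.

```bash
python3 -c "
from cell import bot,state
print(bot.job_done())"
```

```text
the job is handed in; nothing more can be done
None
```

The holder is out of the fixture and standing upright on the free grey pad, and the job was handed in at about 28 s.

- **Unwinding:** I wound the orange handle anticlockwise about 2.07 turns in total. It resisted with about 12 N until it dropped to about 0.7 N somewhere between 1.88 and 2.05 turns. I went 8° further to confirm (0.5 N), so I stopped at most about 0.2 turn after release. There was no sign of the end stop.
- **Lifting:** The holder was gripped by its stem and came straight up. I felt only its weight, about 3 N, with sideways force under 1 N.
- **Placing:** It went down on the pad with a contact force of about 10 N, then I released it and moved the arm away.

**Last checks:**
- **Result:** The holder is upright and square to the pad, and the pocket is empty. The finished holder and the tweezers look unmoved. I did not check the other bystanders separately, but the arm went nowhere near them.
- **Centring:** The wrist view puts the holder within about 1.5 mm of the pad's middle, the scene camera about 2 mm off. That is close to the 2 mm calibration error, so I left it. The top camera was partly blocked by the arm and could not confirm it.
- **Contact:** The wrist force at the end was near zero, so nothing was being touched.

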